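# Put the rolling pin away in the tool carousel

### The job

Turn the tool carousel by pushing one of its upright rim posts until the blue stripe on the white crock faces the yellow arrow. Then take the red-ended rolling pin from the wooden block, lower it red end up right down to the bottom of the crock before letting go, and leave it leaning against the blue-striped side of the rim. Do not pull out or tip the dark pin, or tip the jar or the flour shaker.

Things in the scene. Friction and masses are not known exactly. Their poses are not given: they have to be found in the camera images.
- stand: fixed steel foot of the carousel, a disc 300 mm across and 10 mm high on the bench. Origin: on the bench, on the turning axis. Its -x axis points along the yellow arrow that sticks out of it, 220 mm from axis to arrow tip. Its position and yaw vary (arrow within 30 degrees of pointing straight at the robot's side, world -x)
- carousel (a joint): angle (rad) of the wooden disc of the carousel (280 mm across, top face 30 mm above the bench) about the vertical axis of the stand; positive is anticlockwise seen from above; 0 when the blue stripe faces the yellow arrow. It starts between 0.6 and 1.5 and turns from -2.4 to 2.4 with light friction (about 1 N at a post) and stays where it is left. Besides crock and posts it carries a low lidded dish (44 mm high) and a small steel tin (48 mm), both fixed to it
- crock_mouth (a point): centre of the mouth of the white crock, at rim height, 140 mm above the bench, 75 mm from the turning axis. The crock is an upright round cup fixed to the disc: outer diameter 82 mm, inner diameter 72 mm, wall 5 mm, 103 mm deep inside. The blue stripe runs down its outside, 41 mm from this point along this point's -x axis (straight away from the turning axis), with a blue lip at its top, flush with the rim, 30 mm wide and sticking out 13 mm
- crock_floor (a point): centre of the crock's inner floor, 103 mm straight below crock_mouth, 37 mm above the bench; same axes as crock_mouth
- post_a (a point): centre of the top of one of two upright steel rim posts on the disc: diameter 20 mm, 45 mm tall (top 75 mm above the bench), 118 mm from the turning axis, 110 degrees anticlockwise (seen from above) of the crock
- post_b (a point): centre of the top of the other, equal rim post, 110 degrees clockwise (seen from above) of the crock
- block: fixed dark wooden block, 70 x 180 x 55 mm (x, y, z), with two square sockets, 25 mm wide and 45 mm deep, at y = +50 and -50 mm from its centre, in which the two pins stand loosely and may lean up to 10 degrees; which pin is in which socket varies. Origin: centre of its underside
- red_pin: slim rolling pin, light wood with a red upper end (35 mm), a plain round rod 20 mm in diameter and 180 mm long, 40 to 85 g, standing in a socket, upright or leaning slightly. Origin: centre of its foot, 10 mm above the bench at the start; z points along it to the red end; the block hides its lowest 45 mm
- red_pin_foot (a point): centre of the foot of the red-ended pin
- red_pin_top (a point): centre of the red end face of the pin, 180 mm from the foot
- dark_pin: rolling pin of the same size in dark wood, standing in the other socket, to be left there. Origin: centre of its foot, z along it
- jar: amber glass jar with steel lid, 72 mm diameter, 110 mm tall, standing beyond the carousel; leave alone. Origin: centre of its underside, z up
- flour_shaker: aluminium can, 60 mm diameter, 120 mm tall, standing beyond the carousel; leave alone. Origin: centre of its underside, z up

How it is judged:
On the way, in this order (a step that is already met when the one before it is completed fails the run):
1. the blue stripe faces the yellow arrow to within 10 degrees, while the red-ended pin still stands in the block (value of joint carousel between -0.175 and 0.175 rad and distance of red_pin from where it was at the start of the episode below 0.03 m), for 0.2 s.
2. the pin's foot is inside the crock within 25 mm of its floor while still held (z of red_pin_foot in the frame of crock_floor below 0.025 m and horizontal distance between red_pin_foot and crock_floor below 0.04 m and contact force between the fingers and red_pin above 0.5 N), for 0.05 s.
At the end, for the whole second after the job is handed in: Blue stripe faces the arrow within 10 degrees; red-ended pin at rest, released, red end up in the crock, foot within 20 mm of the floor; its top over 35 mm from the crock's centre towards the stripe and under 35 mm to either side of that line (value of joint carousel between -0.175 and 0.175 rad and z of red_pin_foot in the frame of crock_floor below 0.02 m and horizontal distance between red_pin_foot and crock_floor below 0.04 m and x of red_pin_top in the frame of crock_mouth below -0.035 m and y of red_pin_top in the frame of crock_mouth between -0.035 and 0.035 m and angle between red_pin's own z axis and vertical below 0.7 rad and linear speed of red_pin below 0.02 m/s); the robot touches nothing.
It fails at once if the dark pin is pulled out or tipped (distance of dark_pin from where it was at the start of the episode above 0.04 m or angle between dark_pin's own z axis and vertical above 0.4 rad).
It fails at once if the jar or the flour shaker is tipped (angle between any of jar, flour_shaker's own z axis and vertical above 0.4 rad).
It also fails if it takes over 61 s, if anything falls off the work surface, if the arm or the gripper's body presses on something with over 40 N, if the wrist force passes 120 N, or if a joint passes its speed limit or range.

### The arm

A 6-joint arm with a two-finger parallel gripper is mounted at the origin on the work surface. World frame = base frame: x ahead of the robot, y to its left, z up, the work surface at z = 0. Lengths are in m, angles in rad, forces in N, time in s.
With the tool pointing down it reaches from about 0.35 to 0.95 m from the base axis. Payload 17.4 kg.
Tool frame: the origin (TCP) lies midway between the tips of the shut fingers; the grasp point (between the pads) lies bot.grip_depth behind it (bot.grip_depth is the distance from the TCP to the grasp point, in m); z points along the fingers, y is the direction in which the jaws open and shut (so a half turn about z gives the same grasp; the last joint's range is limited). The gripper opens to 93 mm and grips with 3 to 60 N. Pads are 15 mm wide; open, the fingers measure 128 mm over their backs; the gripper's body (75 mm by 188 mm) begins 65 mm behind the grasp point.
Start: joints at [-1.297, 0.116, 1.442, -0, 1.584, -0.038], TCP at [0.207, -0.642, 0.219] pointing down, gripper open.
Joint ranges: [-2.83, 2.83], [-0.83, 2.19], [0.07, 2.5], [-1.14, 4.28], [0.01, 3], [-2.97, 2.97]. Speed limits (rad/s): [1.89, 1.89, 2.22, 3.14, 3.14, 3.14].

### API

Orientations are given as a unit quaternion [x, y, z, w].
In Python, from workcell import bot, ik, readout, capture, calibration, recognise, cut_out gives the robot as it stands. The module is installed in compiled form; this text tells all that it offers. Calls block until the motion is done:
- bot.move_to(position, orientation): joint-space move of the TCP to a pose.
- bot.move_l(position, velocity=0.15, orientation=None, guard=None): straight line of the TCP; orientation=None keeps the orientation; velocity is the mean speed in m/s. With guard (N) it stops when the force on the tool has changed by that much, and returns True; else False.
- bot.goto_joints(angles): joint-space move.
- bot.command_gripper(opening, effort=None): opening from 0.0 (shut) to 1.0 (fully open); effort is the grip in N (None keeps the last); returns when the fingers have stopped.
- bot.pause(seconds).
- ik(position, orientation): joint angles nearest the present ones, or None.
- readout.get_state(): the state.
- capture(name): name is "scene" or "top"; returns the picture (420x560x3 uint8, red, green, blue); there is no depth.
- calibration(name): a dict with "fx", "fy", "cx", "cy" (pixels), "rvec" (rotation vector, rad) and "tvec" (3), from world to camera coordinates, as OpenCV has them. Camera axes: x right, y down, z forward; pixel columns grow to the right and rows downward; lengths in m; the calibration is good to about 2 mm. A picture is of the moment at which its call begins. calibration takes no time and is no camera call.
A pose or a line that the arm cannot do raises bot.IKError and nothing moves.
- bot.close_job(): hands the job in, once; it reports no verdict.
Trained networks look in the newest picture that a camera, given by its name, has taken for a name from the list of things; names that differ only in an ending like _2 or _b are one class to them, and where a whole thing is asked for, a point or a joint stands for the part that bears it (a point fixed in the world has none). Each returns a list of dicts, best first, with "p" (0 to 1); they miss things now and then, are a little off and sometimes report something else, mostly with a low value. They report only what shows in the picture. A call takes as long as a camera call.
- recognise(camera, query): "point" ([x, y, z] in m, in world coordinates, good to about 4 mm: the middle of the surface that is visible of it).
- cut_out(camera, query): "region" (420x560 bool, what is visible of it).
The state is a dict: "time_s": time; "qpos": joint angles; "joint_velocities": joint speeds; "effort": joint torques, N m; "ee_pos": TCP position; "orientation": TCP orientation; "force": force on the tool from outside, world axes, zero at the start; "torque": the same for the moment, N m; "finger_gap": opening from 0.0 (shut) to 1.0 (fully open).
Only numpy, scipy, OpenCV 4.12 (cv2) and the standard library are available. Lean on these libraries where they do the work, as an engineer would, in place of code of your own. Each camera call takes 0.05 s, during which the arm holds its last target.

## Working session

There is one attempt and no reset: what is moved stays moved. The work goes in short steps, each a Python script; the robot and the scene stay as the last script left them, time stands still between calls to the robot, and variables do not carry over. Pictures are saved under pics/ and viewed, and the job is handed in when it is done.

```bash
mkdir -p pics
cat > h.py <<'E'
import numpy as np, cv2
from workcell import bot, ik, readout, capture, calibration, recognise, cut_out
def snap(cam,name):
    im=capture(cam); cv2.imwrite(f'pics/{name}.png',im[:,:,::-1]); return im
def cal(cam):
    c=calibration(cam); K=np.array([[c['fx'],0,c['cx']],[0,c['fy'],c['cy']],[0,0,1.]])
    R=cv2.Rodrigues(np.array(c['rvec'],float))[0]; return K,R,np.array(c['tvec'],float).ravel()
def proj(cam,P):
    K,R,t=cal(cam); p=(np.atleast_2d(P)@R.T+t)@K.T; return p[:,:2]/p[:,2:]
def atz(cam,uv,z):
    K,R,t=cal(cam); C=-R.T@t; d=R.T@np.linalg.inv(K)@np.array([uv[0],uv[1],1.]); return C+d*(z-C[2])/d[2]
E
python3 - <<'E'
from h import *
for c in ('scene','top'):
    snap(c,c+'0'); K,R,t=cal(c); print(c,-R.T@t,R[2],K[0,0])
    for q in ('stand','crock_mouth','post_a','block','red_pin','red_pin_top','dark_pin','jar','flour_shaker'):
        print(q,[(np.round(r['point'],3).tolist(),round(r['p'],2)) for r in recognise(c,q)][:3])
print(readout.get_state(), bot.grip_depth)
E
```

```text
scene [1.20714533 0.35025802 1.05632101] [-0.52068175 -0.2585033  -0.81367473] 517.2941205886818
stand [([0.592, -0.115, 0.03], 0.76)]
crock_mouth [([0.59, -0.115, 0.03], 0.85)]
post_a [([0.587, -0.118, 0.03], 0.96), ([0.794, 0.033, 0.106], 0.6)]
block [([0.533, 0.276, 0.055], 0.97), ([0.589, -0.118, 0.029], 0.48), ([0.795, 0.032, 0.107], 0.48)]
red_pin [([0.511, 0.316, 0.134], 0.6)]
red_pin_top [([0.512, 0.32, 0.132], 0.97)]
dark_pin [([0.537, 0.225, 0.132], 0.58), ([0.59, -0.116, 0.032], 0.17)]
jar [([0.763, 0.193, 0.095], 0.7), ([0.533, 0.273, 0.052], 0.6)]
flour_shaker [([0.792, 0.036, 0.11], 0.58), ([0.761, 0.19, 0.093], 0.3)]
top [0.44828205 0.06879102 1.07816225] [ 0.19328706 -0.02033497 -0.9809315 ] 397.38779064220637
stand [([0.553, -0.119, 0.036], 0.71), ([0.558, -0.122, 0.034], 0.15)]
crock_mouth [([0.554, -0.12, 0.027], 0.92)]
post_a [([0.561, -0.122, 0.033], 0.71)]
block [([0.511, 0.27, 0.058], 0.68)]
red_pin [([0.502, 0.307, 0.154], 0.55)]
red_pin_top [([0.5, 0.312, 0.152], 0.68)]
dark_pin [([0.532, 0.219, 0.164], 0.56)]
jar [([0.732, 0.182, 0.113], 0.59)]
flour_shaker [([0.764, 0.022, 0.117], 0.63)]
{'time_s': 1.0, 'qpos': array([-1.29680666e+00,  1.16049398e-01,  1.44159589e+00,  3.75856592e-06,
        1.58398589e+00, -3.77593811e-02]), 'joint_velocities': array([-0.00080886, -0.0004663 , -0.00058554,  0.00031535, -0.0004041 ,
       -0.00196111]), 'effort': array([ 2.78982458e-03, -7.21002102e+01, -6.22771740e+01,  7.81810004e-02,
        1.81912514e-02, -4.75643026e-05]), 'ee_pos': array([ 0.20706142, -0.64247273,  0.21861537]), 'orientation': array([ 9.87876140e-01,  1.55244105e-01, -4.03864116e-07, -1.93495989e-05]), 'force': array([-0.47368733, -0.30901787,  0.43824569]), 'torque': array([-0.0014348 ,  0.00960173, -0.01622917]), 'finger_gap': 0.999329411906278} 0.0188
```

View pics/scene0.png

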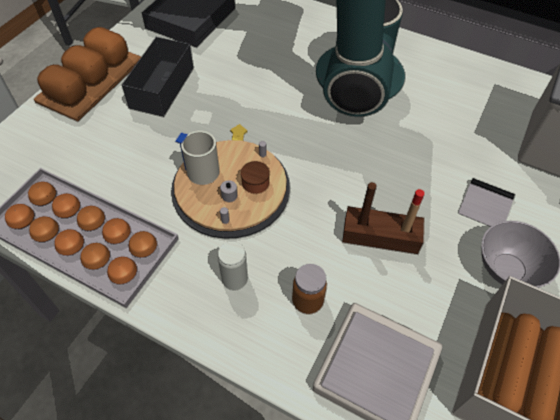

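View pics/top0.png

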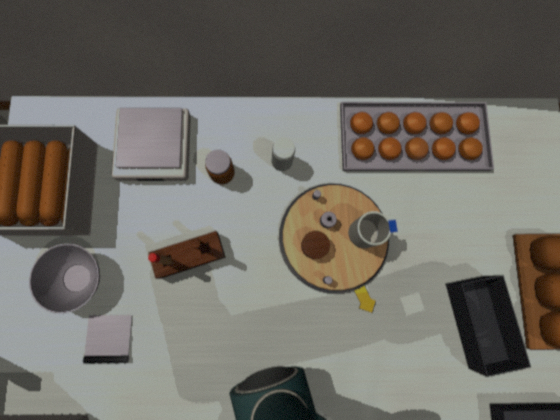

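The pictures show the carousel with the blue lip at about (393,226) in top and (182,138) in scene, the arrow tip near (369,309) in top, posts near (328,281) and (317,194), and the red pin top at (154,257). I'll crop in to measure these accurately.

Run:
```python
import cv2
a=cv2.imread('pics/top0.png');b=cv2.imread('pics/scene0.png')
def c(im,x,y,w,h,s,n): cv2.imwrite('pics/'+n,cv2.resize(im[y:y+h,x:x+w],None,fx=s,fy=s,interpolation=cv2.INTER_CUBIC))
c(a,270,175,133,145,4,'c_top.png'); c(a,135,215,110,75,7,'c_blk.png'); c(b,165,115,140,125,4.5,'c_sc.png'); c(b,330,165,110,95,6,'c_scblk.png')
```

```text
(no output)
```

View pics/c_top.png

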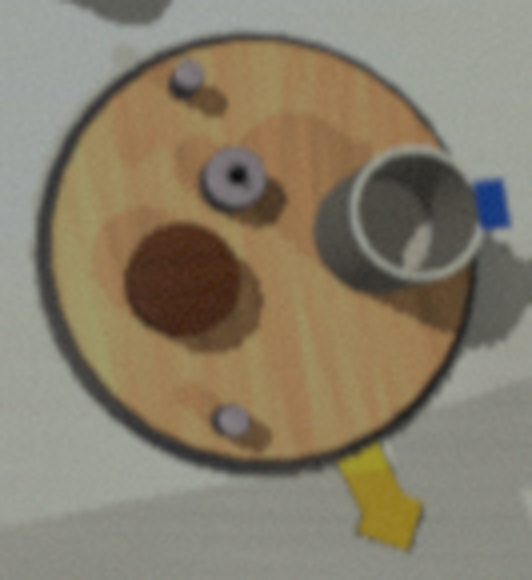

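View pics/c_blk.png

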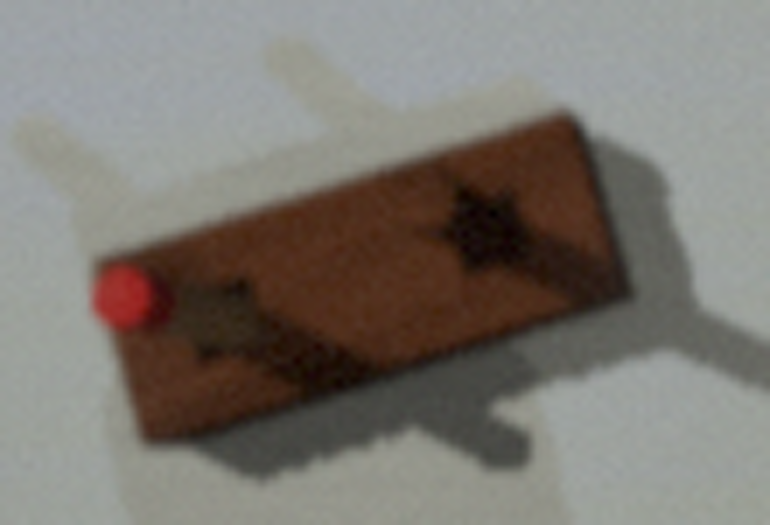

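View pics/c_sc.png

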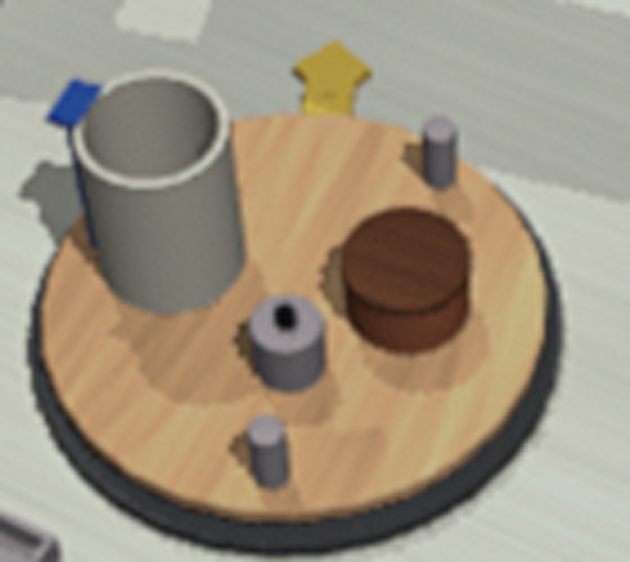

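View pics/c_scblk.png

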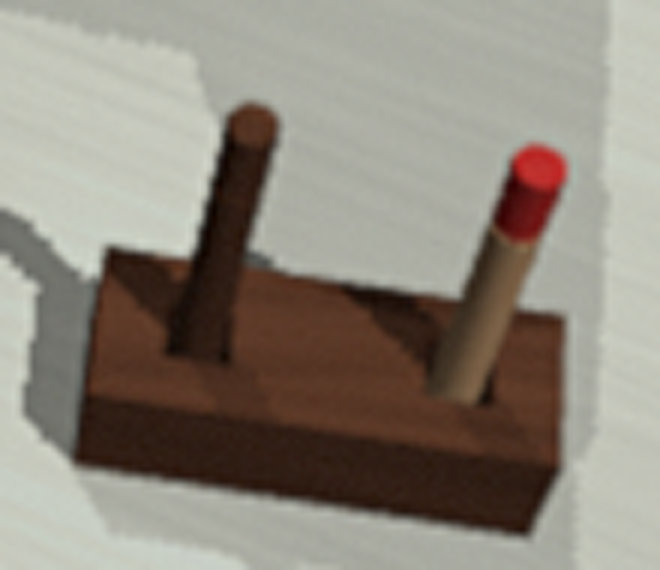

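```bash
cat > fit.py <<'E'
from h import *
from scipy.optimize import least_squares
def model(p):
    x,y,yaw,q=p
    c=np.array([x,y]); 
    def pt(r,a,z): return np.array([x+r*np.cos(a),y+r*np.sin(a),z])
    d=yaw+np.pi; k=d+q
    return dict(tip=pt(.22,d,0.006),mouth=pt(.075,k,.14),pa=pt(.118,k+np.radians(110),.075),pb=pt(.118,k-np.radians(110),.075),lip=pt(.129,k,.14))
def fit(obs):
    def f(p):
        m=model(p); return np.concatenate([(proj(c,m[n])[0]-uv) for c,n,uv in obs])
    s=least_squares(f,[.57,-.12,0,1.],loss='soft_l1'); return s.x,f(s.x)
E
python3 - <<'E'
from fit import *
obs=[('top','pb',(327.5,279.5)),('top','pa',(317,194.2)),('top','mouth',(374.5,228.3)),('top','tip',(372,312.5)),('top','lip',(396,225.8)),
('scene','pb',(262.8,143.7)),('scene','pa',(224.3,210.8)),('scene','mouth',(198.8,143.9)),('scene','tip',(239.7,124.5))]
p,r=fit(obs); print(p,np.degrees(p[2:])); print(r.reshape(-1,2).round(1)); print(model(p))
def tri(a,b):
    P=[]; 
    for c in('top','scene'):
        K,R,t=cal(c); P.append(K@np.c_[R,t])
    X=cv2.triangulatePoints(P[0],P[1],np.array(a,float).reshape(2,1),np.array(b,float).reshape(2,1))[:,0]; return X[:3]/X[3]
print('red',tri((153.1,257.6),(420.2,193)),'dark',tri((204.6,247.9),(372.3,186.2)))
cs=np.array([atz('top',(u/7+135,v/7+215),.055) for u,v in[(97,262),(572,113),(628,297),(147,440)]])
print(cs, np.linalg.norm(np.roll(cs,-1,0)-cs,axis=1))
bs=np.array([atz('scene',(u/6+330,v/6+165),.055) for u,v in[(107,248),(565,315),(558,462),(83,400)]])
print(bs, np.linalg.norm(np.roll(bs,-1,0)-bs,axis=1))
c=cs.mean(0);print(c,bs.mean(0)); d=(cs[1]+cs[2]-cs[0]-cs[3])[:2];print(np.degrees(np.arctan2(*d[::-1])))
E
```

```text
[ 0.56242665 -0.11630157  0.43912233  1.22420117] [25.15985591 70.14156031]
[[-0.5  0.3]
 [-0.6 -1.2]
 [-1.2 -0.5]
 [-1.   0.1]
 [-0.5 -0.1]
 [-0.3 -0.8]
 [-0.7 -1.2]
 [-0.6 -1.6]
 [-0.9 -1.1]]
{'tip': array([ 0.36329912, -0.20983352,  0.006     ]), 'mouth': array([ 0.56935629, -0.19098075,  0.14      ]), 'pa': array([ 0.66910714, -0.06587071,  0.075     ]), 'pb': array([ 0.44828832, -0.08636096,  0.075     ]), 'lip': array([ 0.57434563, -0.24474976,  0.14      ])}
red [0.49806845 0.31921612 0.18431501] dark [0.51790993 0.2165576  0.16711532]
[[0.51951149 0.36310296 0.055     ]
 [0.57327755 0.19196724 0.055     ]
 [0.50589286 0.17023036 0.055     ]
 [0.4558092  0.34183416 0.055     ]] [0.17938289 0.07080387 0.17876308 0.06715909]
[[0.51102145 0.17840116 0.055     ]
 [0.45523994 0.34816665 0.055     ]
 [0.52022976 0.36733349 0.055     ]
 [0.5801062  0.19851134 0.055     ]] [0.17869499 0.06775725 0.17912595 0.07195222]
[0.51362277 0.26678368 0.055     ] [0.51664934 0.27310316 0.055     ]
-73.1432462867057
```

```bash
cat >> h.py <<'E'
from scipy.spatial.transform import Rotation as Ro
def q_from(yaxis,zaxis):
    z=np.array(zaxis,float);z/=np.linalg.norm(z);y=np.array(yaxis,float);y-=z*(y@z);y/=np.linalg.norm(y)
    return Ro.from_matrix(np.c_[np.cross(y,z),y,z]).as_quat()
AX=np.array([0.5624,-0.1163])
def rad(thdeg,r=.118): 
    t=np.radians(thdeg); return AX+r*np.array([np.cos(t),np.sin(t)])
E
python3 - <<'E'
from h import *
def Q(th,s=1): t=np.radians(th); return q_from(s*np.array([np.cos(t),np.sin(t),0]),[0,0,-1])
bot.command_gripper(0.0,20)
for s in(1,-1):
    print(s,[np.round(ik([*rad(th),.055],Q(th,s)),2) for th in (45,0,-36)])
E
```

```text
1 [array([-0.09,  0.14,  1.68, -0.  ,  1.32, -0.88]), array([-0.21,  0.23,  1.58, -0.  ,  1.33, -0.21]), array([-0.31,  0.22,  1.59, -0.  ,  1.33,  0.32])]
-1 [array([-0.09,  0.14,  1.68, -0.  ,  1.32,  2.27]), array([-0.21,  0.23,  1.58, -0.  ,  1.33,  2.94]), array([-0.31,  0.22,  1.59, -0.  ,  1.33, -2.83])]
```

Run:
```python
from h import *
def Q(th,s=1): t=np.radians(th); return q_from(s*np.array([np.cos(t),np.sin(t),0]),[0,0,-1])
bot.move_to([*rad(44),.24],Q(44))
bot.move_l([*rad(44),.056],.15,guard=8)
s=readout.get_state(); print(s['time_s'],s['ee_pos'],s['force'])
snap('scene','s1')
f0=s['force']
for th in (30,15,0,-15,-27):
    bot.move_l([*rad(th),.056],.09,Q(th),guard=15); s=readout.get_state(); print(th,s['time_s'],s['ee_pos'].round(3),(s['force']-f0).round(1))
snap('scene','s2');snap('top','t2')
```

```text
6.475 [ 0.64777342 -0.03436311  0.05706602] [0.71339887 0.58275505 0.27574131]
30 6.9917 [ 0.665 -0.057  0.056] [-0.6 -0.5 -1.2]
15 7.4833 [ 0.676 -0.085  0.056] [-0.3 -0.3 -0.1]
0 7.975 [ 0.68  -0.116  0.056] [-0.6 -1.5 -1.2]
-15 8.4667 [ 0.676 -0.146  0.056] [ 0.1 -0.2  0.5]
-27 8.8917 [ 0.668 -0.169  0.056] [ 0.  -0.6  0.3]
```

View pics/s2.png

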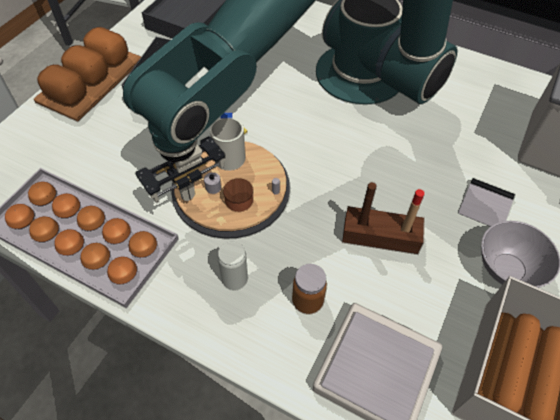

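View pics/t2.png

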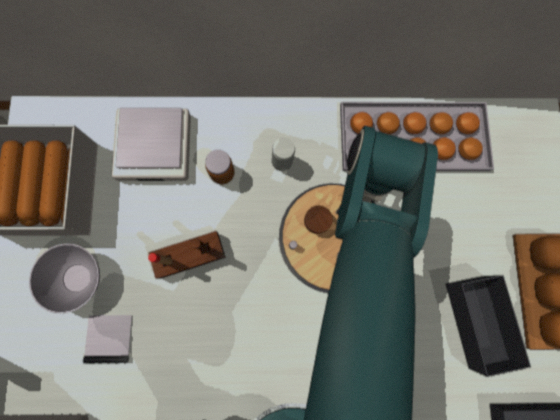

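The carousel has turned: post_b is now at (277,187) in scene and (294,245) in top, and the crock is at about (230,145) behind the wrist. I'll compute the angle from post_b.

Run:
```python
from fit import *
from scipy.optimize import minimize_scalar
a=cv2.imread('pics/s2.png');b=cv2.imread('pics/t2.png')
o=np.hstack([cv2.resize(a[110:230,150:300],(600,480),interpolation=3)]);cv2.imwrite('pics/c2.png',o)
for q in np.arange(0,.5,.05):
    m=model([.5624,-.1163,.4391,q]); print(round(q,2),proj('scene',m['pb']).round(1),proj('top',m['pb']).round(1),proj('scene',m['mouth']).round(1))
```

```text
0.0 [[273.6 184.8]] [[291.2 238.3]] [[230.3 128.2]]
0.05 [[274.5 183. ]] [[291.5 240.7]] [[228.8 128.2]]
0.1 [[275.3 181.1]] [[291.9 243. ]] [[227.2 128.2]]
0.15 [[276.  179.2]] [[292.5 245.3]] [[225.6 128.3]]
0.2 [[276.5 177.3]] [[293.1 247.5]] [[224.1 128.4]]
0.25 [[277.  175.4]] [[293.9 249.7]] [[222.5 128.6]]
0.3 [[277.3 173.5]] [[294.7 251.9]] [[221.  128.8]]
0.35 [[277.5 171.6]] [[295.7 254.1]] [[219.5 129.1]]
0.4 [[277.5 169.7]] [[296.8 256.2]] [[217.9 129.5]]
0.45 [[277.4 167.8]] [[298.  258.3]] [[216.4 129.9]]
```

View pics/c2.png

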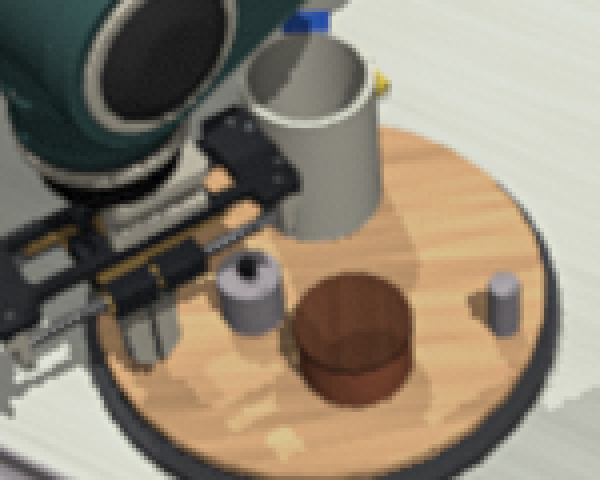

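Run:
```python
from h import *
def Q(th,s=1): t=np.radians(th); return q_from(s*np.array([np.cos(t),np.sin(t),0]),[0,0,-1])
for th in (-31,-35):
    bot.move_l([*rad(th),.056],.03,Q(th),guard=15); 
bot.move_l([*rad(-29),.056],.08,Q(-29))
bot.move_l([*rad(-29),.25],.2)
bot.move_to([.50,.10,.32],q_from([np.cos(.3),np.sin(.3),0],[0,0,-1]))
s=readout.get_state(); print(s['time_s'],s['ee_pos'],s['force'])
snap('scene','s3');snap('top','t3')
a=cv2.imread('pics/s3.png');b=cv2.imread('pics/t3.png')
cv2.imwrite('pics/c3s.png',cv2.resize(a[105:240,165:305],None,fx=4,fy=4,interpolation=2));cv2.imwrite('pics/c3t.png',cv2.resize(b[175:325,265:405],None,fx=4,fy=4,interpolation=2))
```

```text
12.5083 [0.50050557 0.09941522 0.31948551] [-0.37547098 -0.54845189  0.49297455]
```

View pics/c3s.png

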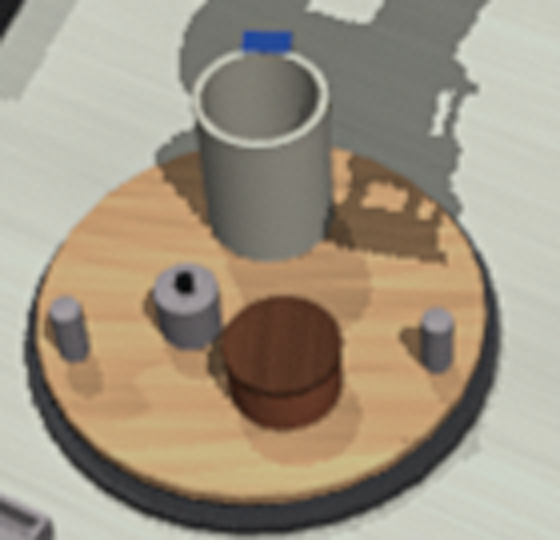

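View pics/c3t.png

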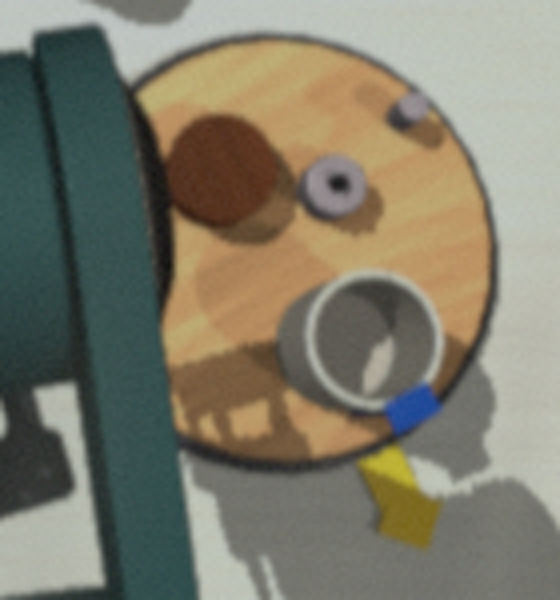

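View pics/s3.png

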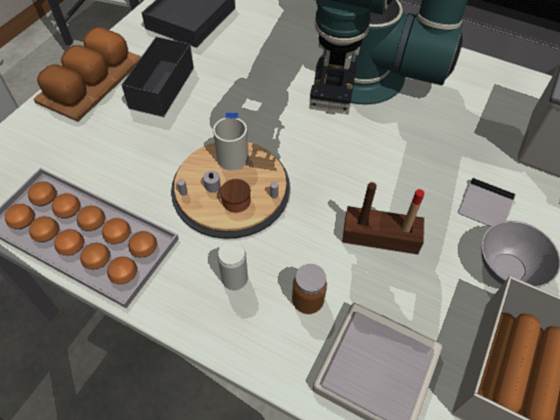

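The blue lip is now at (371,277) in top, right in line with the yellow arrow. I'll fit the angle and the pin position.

Run:
```python
from fit import *
obs=[('top','pa',(368.2,200.7)),('top','mouth',(358.8,259.5)),('top','tip',(372.3,312.5)),('top','lip',(370,279)),
('scene','pb',(274.2,185.7)),('scene','pa',(181.5,182.2)),('scene','mouth',(230.5,129.2)),('scene','tip',(239.7,124.5))]
obs=[(a,b,np.array(c)-.4) for a,b,c in obs]
p,r=fit(obs); print(p,np.degrees(p[2:])); print(r.reshape(-1,2).round(1)); m=model(p);print(m['mouth'])
def f(x): # red pin top
    return np.r_[proj('top',x)[0]-(152.7,257.2),proj('scene',x)[0]-(419.8,192.6)]
s=least_squares(f,[.5,.31,.18]);print(s.x,f(s.x))
for c in ('scene','top'):
    for q in('red_pin','dark_pin'):
        for r in cut_out(c,q)[:1]:
            g=r['region'];cnt=np.argwhere(g)[:,::-1].astype(np.float32)
            print(c,q,r['p'],g.sum(),cv2.fitLine(cnt,2,0,.01,.01).ravel().round(2),cv2.boundingRect(g.astype(np.uint8)))
print('scene base',atz('scene',(406,229.6),.055),'socket proj',proj('scene',[.5,.317,.055]),proj('scene',[.5,.317,.19]),proj('top',[.5,.317,.19]),proj('top',[.5,.317,.055]))
```

```text
[ 0.56385337 -0.11659175  0.43783011  0.02545301] [25.08581723  1.45835027]
[[-0.4  0. ]
 [-0.7 -0.5]
 [-0.9 -0. ]
 [-0.6  0.9]
 [-0.1 -1. ]
 [-0.6  0. ]
 [-0.9 -0.3]
 [-0.7 -0.4]]
[ 0.49675911 -0.15010832  0.14      ]
[0.49918213 0.3183044  0.18645855] [-0.93968713  0.29242585 -0.94946061  0.02087098]
scene red_pin 0.66 440 [ 3.7000e-01 -9.3000e-01  4.1305e+02  2.1002e+02] (402, 190, 23, 42)
scene dark_pin 0.68 427 [ 2.4000e-01 -9.7000e-01  3.6734e+02  2.0316e+02] (359, 182, 18, 44)
top red_pin 0.54 133 [9.7000e-01 2.4000e-01 1.5842e+02 2.5792e+02] (149, 253, 20, 10)
top dark_pin 0.32 7188 [1.4000e-01 9.9000e-01 3.4258e+02 2.3662e+02] (300, 185, 88, 104)
scene base [0.50713069 0.32207984 0.055     ] socket proj [[404.96672068 226.40139715]] [[418.52022533 191.65718264]] [[151.9275971  257.02527367]] [[166.71854653 260.07011468]]
```

```bash
cat >> h.py <<'E'
K=np.radians(206.5); D=np.array([np.cos(K),np.sin(K),0]); E_=np.array([-np.sin(K),np.cos(K),0]); MOUTH=np.array([.4965,-.150,.14])
GR=np.array([.499,.318])
def Qg(a): return q_from([np.cos(np.radians(a)),np.sin(np.radians(a)),0],[0,0,-1])
E
python3 - <<'E'
from h import *
for a in (17,-163,107,-73): print(a,np.round(ik([*GR,.146],Qg(a)),2))
al=np.radians(17)
for s in (1,-1):
  u=np.array([0,0,1])*np.cos(al)+D*np.sin(al)
  for z in (.22,.04):
    f=np.array([MOUTH[0],MOUTH[1],0])-.014*D+[0,0,z]
    j=ik(f+u*.136,q_from(s*E_,-u)); print(s,z,None if j is None else np.round(j,2))
E
```

```text
17 [ 0.52 -0.04  1.72 -0.    1.46  0.23]
-163 [ 0.52 -0.04  1.72 -0.    1.46 -2.91]
107 [ 0.52 -0.04  1.72 -0.    1.46 -1.34]
-73 [ 0.52 -0.04  1.72 -0.    1.46  1.8 ]
1 0.22 [-0.53 -0.4   1.71  0.25  1.66  0.62]
1 0.04 [-0.53 -0.39  2.    0.25  1.38  0.55]
-1 0.22 [-0.53 -0.4   1.71  0.25  1.66 -2.52]
-1 0.04 [-0.53 -0.39  2.    0.25  1.38 -2.59]
```

Run:
```python
from h import *
bot.command_gripper(0.75,20)
bot.move_to([*GR,.28],Qg(17))
snap('scene','s4');snap('top','t4')
print(bot.move_l([*GR,.146],.1,guard=6))
bot.command_gripper(0.0,25)
s=readout.get_state(); print(s['time_s'],s['ee_pos'],s['force'],s['finger_gap']*93)
snap('scene','s5')
a=cv2.imread('pics/s4.png');b=cv2.imread('pics/s5.png')
cv2.imwrite('pics/c5.png',np.hstack([cv2.resize(i[130:260,310:440],None,fx=3,fy=3,interpolation=2) for i in(a,b)]))
```

```text
False
17.3167 [0.49899229 0.31800492 0.14595167] [0.91849585 0.60578944 0.0887043 ] 19.459330482181638
```

View pics/c5.png

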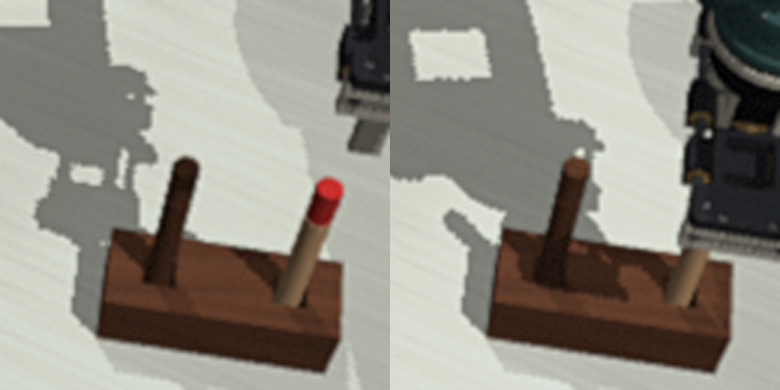

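The gap is 19.5 mm, which matches the 20 mm pin. The picture shows it held between the fingers with the dark pin undisturbed. Next: lift it, carry it above the crock already tilted, and check the pin's alignment.

Run:
```python
from h import *
bot.move_l([*GR,.26],.1)
bot.move_l([*GR,.36],.2)
al=np.radians(17); u=np.array([0,0,1])*np.cos(al)+D*np.sin(al)
f=np.array([MOUTH[0],MOUTH[1],0])-.014*D+[0,0,.20]
bot.move_to(f+u*.136,q_from(E_,-u))
s=readout.get_state(); print(s['time_s'],s['ee_pos'],f+u*.136,s['finger_gap']*93)
snap('scene','s6');snap('top','t6')
print('pred foot',proj('scene',f),proj('top',f),'tip',proj('scene',f+u*.12))
a=cv2.imread('pics/s6.png');b=cv2.imread('pics/t6.png')
cv2.imwrite('pics/c6.png',np.hstack([cv2.resize(a[50:200,170:310],None,fx=3,fy=3,interpolation=2),cv2.resize(b[175:325,265:385],None,fx=3,fy=3,interpolation=2)]))
```

```text
21.075 [ 0.4737347  -0.16093929  0.32999531] [ 0.47344421 -0.16149519  0.33005745] 19.262797039677608
pred foot [[227.01602766 114.88235105]] [[360.78888141 251.56319006]] tip [[224.65149294  65.19177665]]
```

View pics/c6.png

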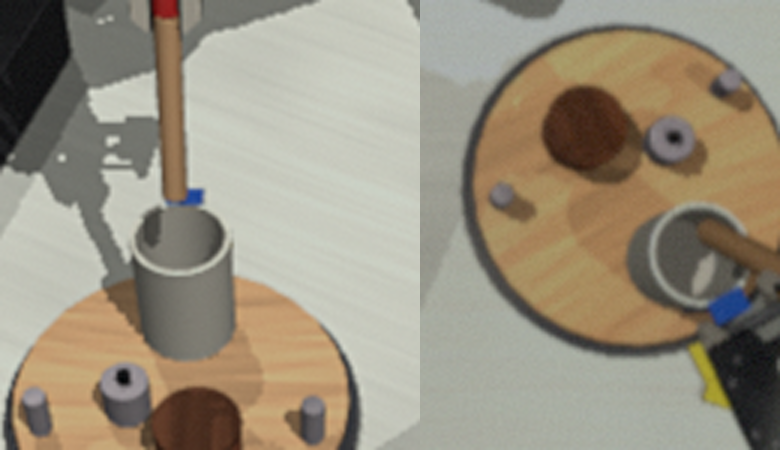

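View pics/s6.png

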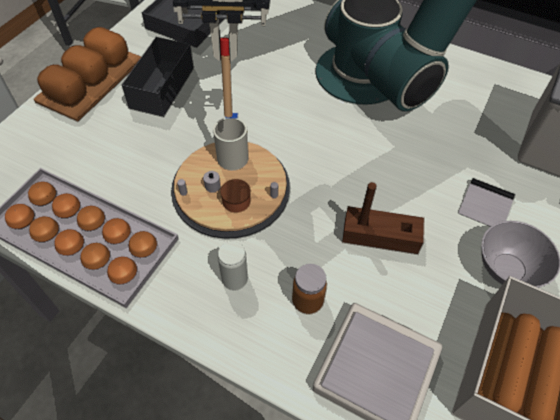

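The foot is at about (228,115) in scene and (361,253) in top, within 1–2 px of the prediction. Both pictures show it over the mouth on the side away from the stripe. Lowering now.

Run:
```python
from h import *
al=np.radians(17); u=np.array([0,0,1])*np.cos(al)+D*np.sin(al)
f=np.array([MOUTH[0],MOUTH[1],0])-.014*D
T=lambda z:f+[0,0,z]+u*.136
for z,v in((.13,.1),(.06,.06),(.034,.02)):
    g=bot.move_l(T(z),v,guard=5); s=readout.get_state()
    print(z,g,s['time_s'],(s['ee_pos']-T(0)).round(4),s['force'].round(1),s['finger_gap']*93)
    if g: break
snap('scene','s7');snap('top','t7')
a=cv2.imread('pics/s7.png');b=cv2.imread('pics/t7.png')
cv2.imwrite('pics/c7.png',np.hstack([cv2.resize(a[50:200,170:310],None,fx=3,fy=3,interpolation=2),cv2.resize(b[175:325,265:385],None,fx=3,fy=3,interpolation=2)]))
```

```text
0.13 False 22.025 [ 2.000e-04 -1.000e-04  1.307e-01] [-0.2 -0.4  0.1] 19.237595258667735
0.06 False 23.3417 [ 0.0001 -0.0001  0.0605] [ 0.3  0.9 -0.8] 19.75417124894182
0.034 True 24.3 [ 0.     -0.      0.0394] [-1.3 -0.8  5.5] 19.706153772710955
```

View pics/c7.png

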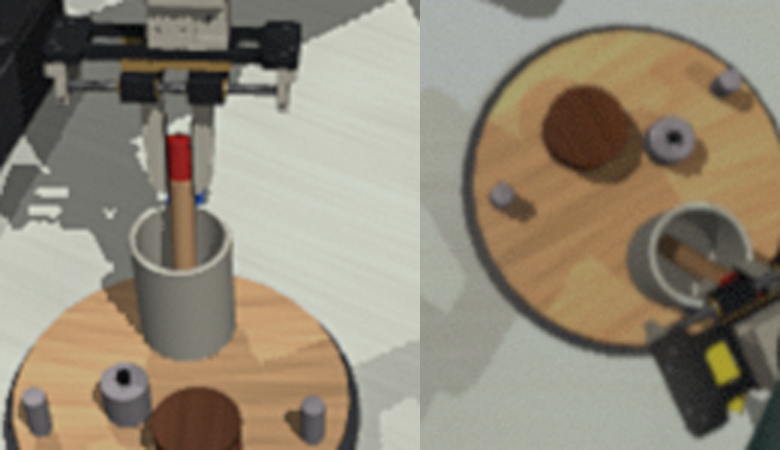

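The floor contact came at foot height 0.0394 m, close to the expected 0.040 m, and the pictures show the pin inside the crock leaning towards the stripe. Releasing and retreating.

Run:
```python
from h import *
al=np.radians(17); u=np.array([0,0,1])*np.cos(al)+D*np.sin(al)
bot.pause(.2)
bot.command_gripper(0.5)
bot.pause(.5)
p=readout.get_state()['ee_pos']
print(bot.move_l(p+u*.12,.1))
bot.move_to([.45,.15,.40],Qg(17)); 
s=readout.get_state(); print(s['time_s'],s['force'])
snap('scene','s8');snap('top','t8')
a=cv2.imread('pics/s8.png');b=cv2.imread('pics/t8.png')
cv2.imwrite('pics/c8.png',np.hstack([cv2.resize(a[90:230,165:295],None,fx=3,fy=3,interpolation=2),cv2.resize(b[175:315,265:395],None,fx=3,fy=3,interpolation=2)]))
```

```text
False
28.425 [-0.40751575 -0.50562202 -0.08542655]
```

View pics/c8.png

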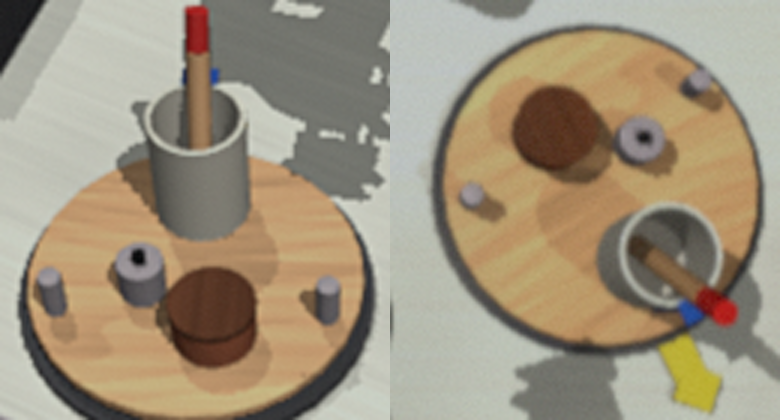

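View pics/s8.png

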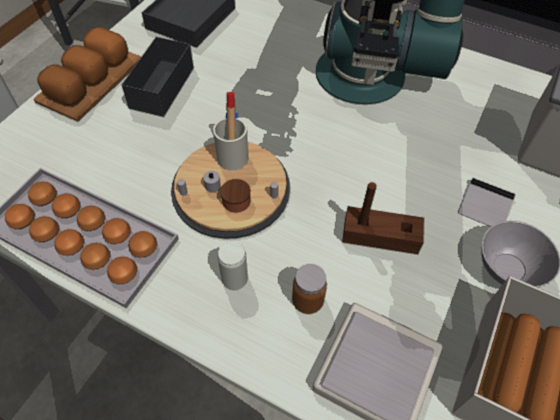

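The pin now leans over the blue lip, with its red top at (376,279) in top and (231,94) in scene. Checking the numbers before handing in.

Run:
```python
from fit import *
from h import *
b=cv2.imread('pics/t8.png');a=cv2.imread('pics/s8.png')
cv2.imwrite('pics/c9.png',np.hstack([cv2.resize(a[85:125,210:250],None,fx=10,fy=10,interpolation=2),cv2.resize(b[260:300,355:395],None,fx=10,fy=10,interpolation=2)]))
obs=[('top','pa',(368,201.8)),('top','pb',(292,239.3)),('top','mouth',(358.4,259.6)),('top','tip',(372.0,312.2)),('scene','pb',(274,185)),('scene','pa',(181.3,181.8))]
p,r=fit(obs);print(p,np.degrees(p[2:]),r.round(1))
def f(x): return np.r_[proj('top',x)[0]-(376,279),proj('scene',x)[0]-(230.5,93.7)]
s=least_squares(f,[.45,-.18,.21]);print(s.x,f(s.x).round(1))
m=model(p)['mouth']; k=p[2]+np.pi+p[3]; d=s.x-m; print('toward stripe',d[0]*np.cos(k)+d[1]*np.sin(k),'side',-d[0]*np.sin(k)+d[1]*np.cos(k))
```

```text
[ 0.56208565 -0.11690624  0.4498301   0.00704507] [25.77336636  0.40365285] [-0.2 -0.6 -0.5 -0.  -0.7 -0.1  0.1  0.1 -0.2 -1.  -0.6 -0.8]
[ 0.44891299 -0.17193169  0.20391094] [-0.5  0.2 -0.6 -0.2]
toward stripe 0.05083940390247236 side -0.000543870273185261
```

View pics/c9.png

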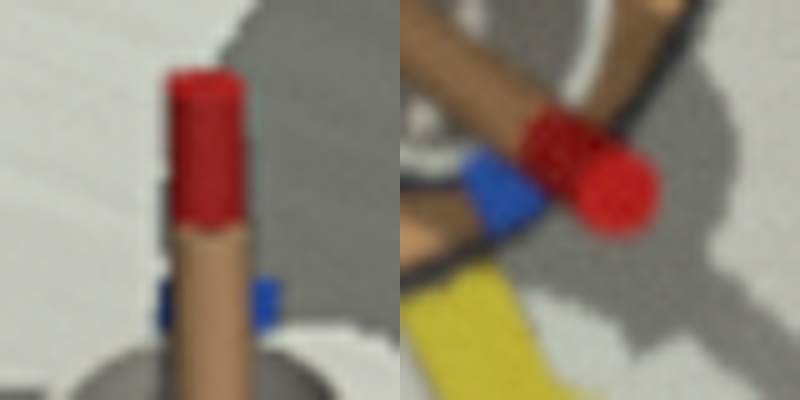

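The red top is 51 mm towards the stripe, under 1 mm to the side, and at height 0.204 m, as expected for a pin whose foot is on the floor leaning about 21°. The carousel is at about 0.4°. Handing in.

```bash
python3 -c "
from h import *
bot.close_job(); print(readout.get_state()['time_s'])"
```

```text
the job is handed in; nothing more can be done
the job is handed in; nothing more can be done
```

The job is done and handed in; the clock read about 28.4 s at the last check, well under the 61 s limit. No verdict was reported, so what follows is from my own measurements.

- **Carousel:** I turned it by pushing post_a with the shut fingers. The last picture fit puts the stripe about 0.4° from the arrow; an earlier fit gave 1.5°. Both are well inside the 10° limit.
- **Red pin:** I took it from the block and lowered it tilted towards the stripe. I let go only after the foot touched the crock floor, at 39 mm above the bench against 40 mm expected.
- **Final lean:** The red top is about 51 mm towards the stripe and under 1 mm to the side, at 204 mm height. That height fits a foot resting on the floor with the pin leaning about 21°; I did not measure the foot itself after release.
- **Everything else:** In the last picture the dark pin, jar and flour shaker stand as they did at the start, and the gripper is clear of everything. The angle and position fits had residuals of about 1 px or less, with no check failing.

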